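# Build a two-tier spares kit of stacking bins

### The arm

A 7-joint arm with a two-finger parallel gripper is mounted at the origin on the work surface. World frame = base frame: x ahead of the robot, y to its left, z up, the work surface at z = 0. Lengths are in m, angles in rad, forces in N, time in s.
With the tool pointing down it reaches from about 0.425 to 1.025 m from the base axis. Payload 3.6 kg.
Tool frame: the origin (TCP) lies at the very end of the fingers, on their centre line; the grasp point (between the pads) lies 19 mm behind it (bot.grasp_offset is the distance from the TCP to the grasp point, in m); z points along the fingers, y is the line along which they close (so a half turn about z gives the same grasp; the last joint's range is limited). The gripper opens to 85 mm and grips with 20 to 120 N. Pads are 22 mm wide; open, the fingers measure 114 mm over their backs; the gripper's body (76 mm by 85 mm) begins 54 mm behind the grasp point. The pads swing forward as they close: fully open they stand 13 mm farther back than shut.
Start: joints at [1.087, 0.591, 0.048, 1.609, -0.033, 0.943, -0.034], TCP at [0.276, -0.671, 0.207] pointing down, gripper open.
Joint ranges: [-2.69, 2.69], [-0.47, 2.24], [-1.27, 1.36], [0.19, 2.51], [-1.53, 4.68], [0.08, 2.07], [-3.09, 3.09]. Speed limits (rad/s): [2.57, 2.57, 3.14, 3.14, 3.14, 3.14, 3.14].

### API

Orientations are given as a unit quaternion [x, y, z, w].
In Python, from plant import sensors, eyes, bot gives the robot as it stands.
- The arm moves only by the tool arm_command, never from a script. Its arguments are lists of equal length, an entry for each row: "rotation": the turn, a rotation vector about the world's x, y, z in degrees, a list of three; "dp": the shift along the world's x, y, z in mm, a list of three; "grip": the finger opening in mm, from 0 to 85.4. In form: {"rotation": [[rx, ry, rz], ...], "dp": [[x, y, z], ...], "grip": [grip, ...]}. A call has 1 to 5 rows; each row shifts and turns the commanded pose from where the row before left it; what a row does not reach is not made up. A row lasts 1/8 s, in which the tool goes at most 62.5 mm and 10.7 degrees, less where a joint would pass 70% of its speed; a pose out of reach is approached as far as the arm can. A call is refused whole if a number of a shift passes 62.5 or a number of a turn 10.7, either way. A call with a gripper value outside its range is refused whole. The fingers move at their own pace and stop on an object; "squeeze" is the grip in N (left out, the last holds). Time passes only in rows, so rows that do not move let the fingers close. It gives the time, the measured TCP pose, the force, the opening and the grip force at its end, in the units of the state.
- sensors.read_state(): the state, without advancing time (a new reading comes with each control period).
- eyes.read_camera(name): name is "side" or "top" or "wrist"; returns a dict with "color" (400x640x3 uint8, red, green, blue), "depth" (400x640 float32, m along the optical axis (not along the pixel's ray), 0 where there is no reading), "fov_y" (degrees; the focal length in pixels is half the picture's height over the tangent of half this angle, whatever the lens; pixels are square), "cx", "cy" (the principal point, pixels), "extrinsics" (4x4, takes a point from world to camera coordinates). Camera axes: x right, y down, z forward; pixel columns grow to the right and rows downward; lengths in m; the calibration is good to about 2 mm. A picture is of the moment at which its call begins.
- bot.close_job(): hands the job in; it is judged then, once.
The state is a dict: "clock": time; "q": joint angles; "qvel": joint speeds; "tau": joint torques, N m; "eef_pos": TCP position; "eef_rot": TCP orientation; "contact_force": force on the tool from outside, world axes, zero at the start; "wrist_torque": the same for the moment, N m; "finger_gap": finger opening in m; "finger_force": force on a finger pad.
Only numpy, scipy, OpenCV 4.12 (cv2) and the standard library are available. Lean on these libraries where they do the work, as an engineer would, in place of code of your own. Each camera call takes 0.05 s, during which the arm holds its last target. There are 200 camera calls.

### The job

Make up the two-tier spares kit on the red base, one thing at a time and in this order: nest the green bin in the base, put the brass coupling into it, nest the blue bin on top of the green one, put the dark steel bolt into the blue bin, and close the blue bin with the orange lid. Both bins and the lid must end level and fully home, each with its foot down inside the rim below it and lying the same way as the base, and everything let go. Leave the carton, the roll of tape and the yellow can standing where they are.

Things in the scene. Friction and masses are not known exactly. Their poses are not given: they have to be found in the camera images.
- base_rim (a point): Red base of the kit, fixed to the bench: a shallow open tray 100 (its x) x 60 (its y) x 12 mm high, rim 4 mm thick, opening 92 x 52 mm, 8 mm deep, a thin black strip on its floor. Point: centre of the opening, level with the top of the rim, 12 mm above the bench; z up. Turned up to 35 deg.
- green_bin_mid (a point): Green bin, open on top, 100 (own x) x 60 (y) x 52 mm high. Walls 4 mm; inside 92 x 52, 44 deep. Under it a centred foot 78 x 38, 4 mm high, fits the opening of the base with 7 mm play each way. White label on one end. Point: its centre, 26 mm above its underside, z up; fully home, 22 mm above the base's point. 0.12 kg; starts upright, turned up to 40 deg; grip across the 60 mm.
- blue_bin_mid (a point): Blue bin, open on top, 100 (own x) x 60 (y) x 52 mm high. Walls 4 mm; inside 92 x 52, 44 deep. Under it a centred foot 78 x 38, 4 mm high, fits the opening of the green bin with 7 mm play each way. White label on one end. Point: its centre, 26 mm above its underside, z up; fully home, 48 mm above the green bin's point. 0.12 kg; starts upright, turned up to 40 deg; grip across the 60 mm.
- lid_grip (a point): Orange lid: plate 100 (its x) x 60 x 6 mm; under it a centred foot 78 x 38, 4 mm high, fits the blue bin's opening with 7 mm play; on top a centred black bar to grip, 50 long (x), 14 wide (y), 28 mm high. Point: the bar's centre, 24 mm above the foot's underside; z up; fully home, 46 mm above the blue bin's point. 0.08 kg; starts foot down on the bench, turned up to 40 deg.
- coupling_mid (a point): Brass pipe coupling: a plain tube, 32 mm outside, 22 mm inside, 34 mm high, standing on end on the bench. Point: its centre, 17 mm up; z along the tube. About 0.13 kg. In the bin it may stand or lie.
- bolt_mid (a point): Dark steel hexagon bolt standing on its head: head 30 mm across flats and 13 mm high, above it a round shank 18 mm in diameter and 23 mm high (36 mm in all). Point: on its axis, 18 mm above the underside of the head; z up along the shank. About 0.16 kg. In the bin it may stand or lie.
- carton: Bystander: small closed cardboard carton, 80 x 60 x 50 mm high (x, y, z), with a pale strip of tape on top, loose. Origin: centre of its underside. It stands among the parts.
- tape: Bystander: amber roll of tape lying flat, 90 mm outside, 72 mm inside, 45 mm high, loose. Origin: centre of its underside. It lies among the parts.
- can: Bystander: can with a yellow label, 60 mm in diameter, 130 mm high, standing loose beyond the parts. Origin: centre of its underside.
There are look-alikes about, which are no part of the job. Leave any purple look-alike of the part that bears coupling_mid alone.

How it is judged:
On the way, in this order (a step that is already met when the one before it is completed fails the run):
1. the green bin is nested in the red base and let go (horizontal distance between green_bin_mid and base_rim below 0.012 m and z of green_bin_mid in the frame of base_rim between 0.019 and 0.025 m and angle between the x axis of green_bin_mid and the x axis of base_rim, either way round below 0.24 rad and angle between green_bin_mid's own z axis and vertical below 0.06 rad and linear speed of green_bin below 0.02 m/s and contact force between the fingers and green_bin below 0.2 N), for 0.2 s.
2. the brass coupling lies in the green bin and is let go (x of coupling_mid in the frame of green_bin_mid between -0.04 and 0.04 m and y of coupling_mid in the frame of green_bin_mid between -0.022 and 0.022 m and z of coupling_mid in the frame of green_bin_mid between -0.016 and 0.01 m and linear speed of each of coupling, green_bin below 0.02 m/s and horizontal distance between green_bin_mid and base_rim below 0.012 m and z of green_bin_mid in the frame of base_rim between 0.019 and 0.025 m and angle between the x axis of green_bin_mid and the x axis of base_rim, either way round below 0.24 rad and angle between green_bin_mid's own z axis and vertical below 0.06 rad and contact force between the fingers and coupling below 0.2 N), for 0.2 s.
3. the blue bin is nested on the green bin and let go (horizontal distance between blue_bin_mid and green_bin_mid below 0.012 m and z of blue_bin_mid in the frame of green_bin_mid between 0.045 and 0.051 m and angle between the x axis of blue_bin_mid and the x axis of green_bin_mid, either way round below 0.24 rad and angle between blue_bin_mid's own z axis and vertical below 0.06 rad and linear speed of blue_bin below 0.02 m/s and contact force between the fingers and blue_bin below 0.2 N), for 0.2 s.
4. the bolt lies in the blue bin and is let go (x of bolt_mid in the frame of blue_bin_mid between -0.04 and 0.04 m and y of bolt_mid in the frame of blue_bin_mid between -0.022 and 0.022 m and z of bolt_mid in the frame of blue_bin_mid between -0.016 and 0.01 m and linear speed of each of bolt, blue_bin below 0.02 m/s and horizontal distance between blue_bin_mid and green_bin_mid below 0.012 m and z of blue_bin_mid in the frame of green_bin_mid between 0.045 and 0.051 m and angle between the x axis of blue_bin_mid and the x axis of green_bin_mid, either way round below 0.24 rad and angle between blue_bin_mid's own z axis and vertical below 0.06 rad and contact force between the fingers and bolt below 0.2 N), for 0.2 s.
5. the lid is nested on the blue bin and let go (horizontal distance between lid_grip and blue_bin_mid below 0.012 m and z of lid_grip in the frame of blue_bin_mid between 0.043 and 0.049 m and angle between the x axis of lid_grip and the x axis of blue_bin_mid, either way round below 0.24 rad and angle between lid_grip's own z axis and vertical below 0.06 rad and linear speed of lid below 0.02 m/s and contact force between the fingers and lid below 0.2 N), for 0.2 s.
At the end, for the whole second after the job is handed in: Green bin home in the base, blue bin home on it, lid home on that: each within 12 mm sideways, 3 mm in height and 0.24 rad (either way round) of the one below, upright within 0.06 rad; the coupling inside the green bin, the bolt inside the blue; all at rest (horizontal distance between green_bin_mid and base_rim below 0.012 m and z of green_bin_mid in the frame of base_rim between 0.019 and 0.025 m and angle between the x axis of green_bin_mid and the x axis of base_rim, either way round below 0.24 rad and angle between each of green_bin_mid, blue_bin_mid, lid_grip's own z axis and vertical below 0.06 rad and linear speed of each of green_bin, coupling, blue_bin, bolt, lid below 0.02 m/s and x of coupling_mid in the frame of green_bin_mid between -0.04 and 0.04 m and y of coupling_mid in the frame of green_bin_mid between -0.022 and 0.022 m and z of coupling_mid in the frame of green_bin_mid between -0.016 and 0.01 m and horizontal distance between blue_bin_mid and green_bin_mid below 0.012 m and z of blue_bin_mid in the frame of green_bin_mid between 0.045 and 0.051 m and angle between the x axis of blue_bin_mid and the x axis of green_bin_mid, either way round below 0.24 rad and x of bolt_mid in the frame of blue_bin_mid between -0.04 and 0.04 m and y of bolt_mid in the frame of blue_bin_mid between -0.022 and 0.022 m and z of bolt_mid in the frame of blue_bin_mid between -0.016 and 0.01 m and horizontal distance between lid_grip and blue_bin_mid below 0.012 m and z of lid_grip in the frame of blue_bin_mid between 0.043 and 0.049 m and angle between the x axis of lid_grip and the x axis of blue_bin_mid, either way round below 0.24 rad); the robot touches nothing.
It fails at once if the carton is shoved more than 25 mm or tipped (distance of carton from where it was at the start of the episode above 0.025 m or angle between carton's own z axis and vertical above 0.35 rad).
It fails at once if the tape is shoved more than 25 mm or tipped (distance of tape from where it was at the start of the episode above 0.025 m or angle between tape's own z axis and vertical above 0.35 rad).
It fails at once if the can is shoved more than 25 mm or tipped (distance of can from where it was at the start of the episode above 0.025 m or angle between can's own z axis and vertical above 0.35 rad).
It also fails if it takes over 134 s, if anything falls off the work surface, if the arm or the gripper's body presses on something with over 40 N, if the wrist force passes 120 N, or if a joint passes its speed limit or range.

## Working session

There is one attempt and no reset: what is moved stays moved. The work goes in short steps, Python scripts to look and compute and a tool call to move; the robot and the scene stay as the last step left them, time stands still between calls to the robot, and variables do not carry over. Pictures are saved under pics/ and viewed, at most 14 in all, crops included, and the job is handed in when it is done.

Besides the shell and the picture viewer there is one more tool, called after "Request:" as name(argument=value, ...), one argument or row to a line, values as JSON. arm_command: Moves the arm, as the interface text tells. Its arguments: {"type":"object","properties":{"rotation":{"type":"array"},"dp":{"type":"array"},"grip":{"type":"array"},"squeeze":{"type":"number"}},"required":["rotation","dp","grip"]}

```bash
ls; mkdir -p pics
python3 - <<'E'
from plant import sensors, eyes, bot
import cv2,numpy as np
s=sensors.read_state();print({k:np.round(v,3) for k,v in s.items()})
for n in("top","side","wrist"):
    c=eyes.read_camera(n);np.savez(f"pics/{n}0.npz",**c)
    cv2.imwrite(f"pics/{n}0.png",c["color"][...,::-1]);print(n,c["fov_y"],c["cx"],c["cy"],np.round(c["extrinsics"],3).tolist(),(c["depth"]>0).mean())
E
```

```text
pics
{'clock': np.float64(0.0), 'q': array([ 1.087,  0.592,  0.048,  1.61 , -0.033,  0.943, -0.034]), 'qvel': array([ 0.001,  0.001, -0.001,  0.001,  0.   , -0.002, -0.002]), 'tau': array([-0.0000e+00, -5.4869e+01,  1.5470e+00, -1.9813e+01,  9.0000e-03,
        9.0000e-03, -0.0000e+00]), 'eef_pos': array([ 0.275, -0.67 ,  0.206]), 'eef_rot': array([ 0.981,  0.194, -0.   , -0.001]), 'contact_force': array([ 0.122, -0.698, -0.662]), 'wrist_torque': array([ 0.018, -0.028,  0.048]), 'finger_force': np.float64(0.0), 'finger_gap': np.float64(0.085)}
top 48.91612213862751 325.9793938329305 193.2998601711914 [[-0.005, -1.0, 0.001, 0.003], [-0.998, 0.005, -0.063, 0.633], [0.063, -0.001, -0.998, 1.033], [0.0, 0.0, 0.0, 1.0]] 0.99587890625
side 55.04074776956584 323.39233443448796 200.16584558254442 [[0.855, -0.518, -0.014, -0.541], [-0.27, -0.422, -0.865, 0.229], [0.442, 0.744, -0.501, 0.474], [0.0, 0.0, 0.0, 1.0]] 0.99578125
wrist 61.309987167523396 315.4092015492572 197.54462432536727 [[0.379, -0.925, -0.001, -0.725], [-0.879, -0.361, 0.311, -0.041], [-0.288, -0.117, -0.95, 0.38], [0.0, 0.0, 0.0, 1.0]] 0.99613671875
```

View pics/top0.png

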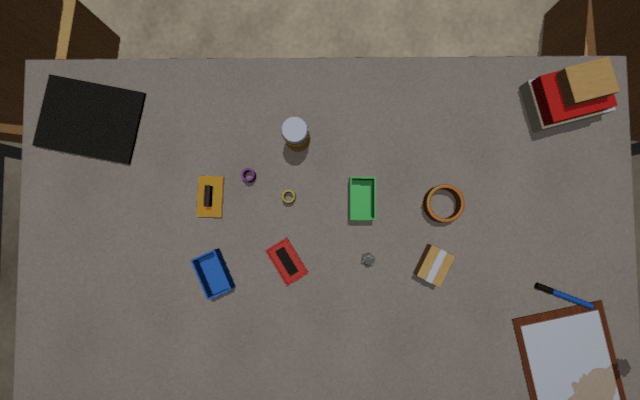

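View pics/side0.png

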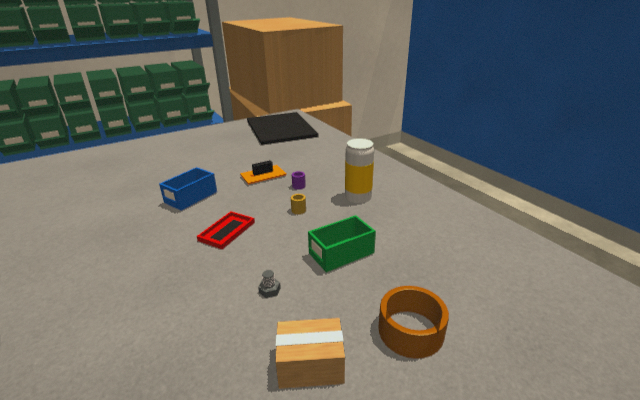

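The top view shows red base (287,262), green bin (362,199), brass coupling (288,197), bolt (368,260), blue bin (213,274), lid (209,197), purple decoy (248,175), carton (436,265), tape (444,204) and can (295,132). The side view agrees and has the white labels on the near ends.

```bash
cat > h.py <<'E'
from plant import sensors, eyes, bot
import cv2,numpy as np,time
from scipy.spatial.transform import Rotation as R
def cam(n,save=None):
    c=dict(eyes.read_camera(n))
    if save: cv2.imwrite(f"pics/{save}.png",c["color"][...,::-1])
    return c
def rays(c):
    E=np.array(c["extrinsics"]);f=200/np.tan(np.radians(c["fov_y"])/2)
    v,u=np.mgrid[:400,:640]
    d=np.dstack([(u-c["cx"])/f,(v-c["cy"])/f,np.ones_like(u)])@E[:3,:3]
    return -E[:3,:3].T@E[:3,3],d
def plane(c,z):
    o,d=rays(c); return o+d*((z-o[2])/d[...,2])[...,None]
def cloud(c):
    o,d=rays(c); return o+d*np.asarray(c["depth"])[...,None]
HSV={'red':[(0,6,150),(174,180,150)],'green':[(50,75,100)],'blue':[(100,125,130)],'orange':[(12,22,170)],'brass':[(18,32,90)],'yellow':[(18,32,90)]}
def mask(c,col):
    h=cv2.cvtColor(np.ascontiguousarray(c["color"]),cv2.COLOR_RGB2HSV)
    return np.any([(h[...,0]>=a)&(h[...,0]<=b)&(h[...,1]>=s)&(h[...,2]>40) for a,b,s in HSV[col]],0)
def rect(P):
    """P Nx2 m -> centre, long axis angle deg (-90,90], sizes mm"""
    (x,y),(w,h),a=cv2.minAreaRect((P*1000).astype(np.float32))
    if w<h: w,h,a=h,w,a+90
    return np.round([x,y],1),round((a+90)%180-90,1),np.round([w,h],1)
def tcp():
    s=sensors.read_state(); m=R.from_quat(s["eef_rot"]).as_matrix()
    return np.round(s["eef_pos"]*1000,1),round(np.degrees(np.arctan2(m[1,1],m[0,1])),1),np.round(m[:,2],3)
E
python3 - <<'E'
from h import *
c=dict(np.load("pics/top0.npz"));W=cloud(c)
print("tcp, y-axis yaw",tcp())
for n,z,b in(("red",.012,(230,230,340,300)),("green",.056-.004,(330,160,390,240)),("blue",.052,(180,240,250,310)),("orange",.010,(190,170,230,225))):
    m=mask(c,n);k=np.zeros_like(m);k[b[1]:b[3],b[0]:b[2]]=1;m&=k
    print(n,m.sum(),"z pct",np.round(np.percentile(W[m][:,2],[1,20,50,80,98])*1000,1))
    q=m&(abs(W[...,2]-z)<.004) if n!='red' else m
    print("  ",q.sum(),rect(plane(c,z)[q][:,:2]),rect(W[q][:,:2]))
# generic heights for blobs
hm=W[...,2]
for n,b in(("coupling",(276,185,300,208)),("bolt",(358,248,380,270)),("lidbar",(198,180,220,212)),("carton",(412,240,458,292)),("tape",(420,180,470,228)),("can",(278,112,312,155)),("purple",(238,165,260,186))):
    w=W[b[1]:b[3],b[0]:b[2]].reshape(-1,3); t=np.percentile(w[:,2],98); q=w[w[:,2]>t-.006]
    print(n,round(t*1000,1),len(q),rect(q[:,:2]))
E
```

```text
tcp, y-axis yaw (array([ 275.3, -670. ,  206.5]), np.float64(-67.7), array([-0.001,  0.002, -1.   ]))
red 752 z pct [-0.8  2.5  4.8  9.1 14.7]
   752 (array([471.8,  95. ]), 31.5, array([98.7, 59. ])) (array([497.2,  52.4]), -59.1, array([159.4,  98.7]))
green 1108 z pct [ 3.6  6.9  9.2 47.5 54.4]
   205 (array([619.7, -82.8]), -0.5, array([97.8, 58.2])) (array([619.9, -82.9]), -0.7, array([98.4, 58.4]))
blue 1310 z pct [ 3.1  7.1 10.7 44.7 54.2]
   203 (array([445.9, 265.3]), 24.0, array([99.3, 58.8])) (array([445.7, 266. ]), 23.8, array([99.4, 59.2]))
orange 750 z pct [ 4.9  8.1  9.7 11.4 15.6]
   701 (array([628.5, 280.6]), -2.0, array([96.7, 57.4])) (array([628.4, 280.7]), -2.5, array([96.5, 57.8]))
coupling 36.1 78 (array([606.4,  49.2]), 64.4, array([122. ,  30.6]))
bolt 38.0 53 (array([519.3, -54.3]), 44.7, array([144.3,  16.5]))
lidbar 40.3 133 (array([610.1, 143.8]), 82.6, array([295. ,  50.3]))
carton 53.7 850 (array([ 517.2, -143.5]), 63.0, array([301.8,  79.4]))
tape 47.4 428 (array([ 572.2, -166. ]), -72.6, array([322.1,  88.4]))
can 133.0 495 (array([683.1,  30.8]), 25.3, array([237.1,  53.3]))
purple 35.3 75 (array([677.8, 186.7]), -77.0, array([29.8, 29.4]))
```

Request:
arm_command(
  rotation=[
    [0,0,-8],
    [0,0,-8],
    [0,0,-7],
    [0,0,0],
    [0,0,0],
  ],
  dp=[
    [35,59,0],
    [35,59,0],
    [35,59,0],
    [35,59,0],
    [35,59,0],
  ],
  grip=[85,85,85,85,85],
  squeeze=40,
)

```text
clock: 0.78
eef_pos: [0.4358, -0.3998, 0.2073]
eef_rot: [1.0, -0.006, -0.0, -0.0]
contact_force: [1.1, -0.2, 0.3]
finger_gap: 0.0849
finger_force: 0.0
```

Request:
arm_command(
  rotation=[
    [0,0,0],
    [0,0,0],
    [0,0,0],
    [0,0,0],
    [0,0,0],
  ],
  dp=[
    [35,59,0],
    [35,59,0],
    [35,59,0],
    [25,59,0],
    [0,0,0],
  ],
  grip=[85,85,85,85,85],
)

```text
clock: 1.4
eef_pos: [0.5579, -0.1751, 0.2071]
eef_rot: [1.0, 0.0, 0.001, -0.002]
contact_force: [-1.0, -0.6, 0.6]
finger_gap: 0.0851
finger_force: 0.0
```

Run:
```python
from h import *
print(tcp(), sensors.read_state()["clock"])
c=cam("wrist","w1");np.savez("pics/w1.npz",**c)
W=cloud(c)
m=mask(c,"green");print(m.sum())
q=m&(abs(W[...,2]-.052)<.005);print("green",q.sum(),rect(W[q][:,:2]),rect(plane(c,.052)[q][:,:2]))
c=dict(np.load("pics/top0.npz"));W=cloud(c)
for n,b in(("coupling",(276,185,300,208)),("bolt",(358,248,380,270)),("lidbar",(198,180,220,212)),("carton",(412,240,458,292)),("tape",(420,180,470,228)),("can",(278,112,312,155))):
    w=W[b[1]:b[3],b[0]:b[2]].reshape(-1,3); w=w[w[:,2]<.2];t=np.percentile(w[:,2],97); q=w[w[:,2]>t-.006]
    print(n,round(t*1000,1),len(q),rect(q[:,:2]))
m=mask(c,"red");m[:230]=0;m[:,340:]=0
q=m&(abs(W[...,2]-.012)<.004);print("red",rect(W[q][:,:2]))
```

```text
(array([ 557.9, -175.1,  207.1]), np.float64(-90.0), array([ 0.001,  0.004, -1.   ])) 1.4
8073
green 1840 (array([618.9, -85.5]), -0.6, array([100.1,  60.5])) (array([619., -86.]), -0.7, array([99.8, 60.9]))
coupling 35.8 76 (array([626.1,  90.6]), 89.7, array([31.1, 28.8]))
bolt 37.1 53 (array([474.1, -99.1]), 87.8, array([16.8, 16.5]))
lidbar 39.6 130 (array([628.1, 282. ]), -1.8, array([49.8, 14.8]))
carton 53.0 888 (array([ 462.6, -250.8]), -27.0, array([79.4, 61. ]))
tape 46.7 431 (array([ 607.1, -277. ]), 5.3, array([88.8, 88.1]))
can 132.2 498 (array([765.9,  69.3]), -89.1, array([54.4, 52.8]))
red (array([471.3,  95.6]), 31.3, array([98.7, 57.7]))
```

View pics/w1.png

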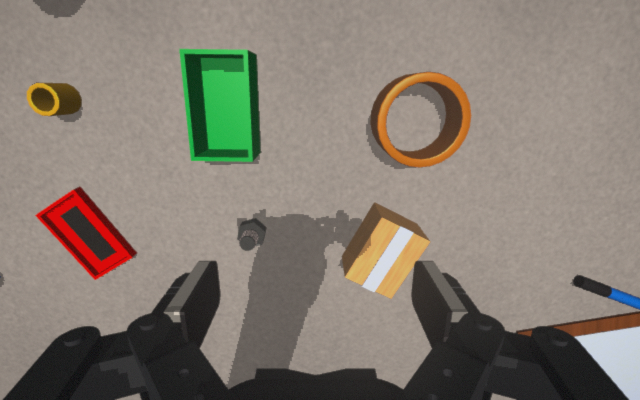

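The wrist view shows the green bin (220,105), base (85,232), coupling (55,98) and bolt (250,232) all clear.

Request:
arm_command(
  rotation=[
    [0,0,0],
    [0,0,0],
    [0,0,0],
    [0,0,0],
    [0,0,0],
  ],
  dp=[
    [20,30,0],
    [21,30,0],
    [20,30,-30],
    [0,0,-40],
    [0,0,-40],
  ],
  grip=[85,85,85,85,85],
)

```text
clock: 2.08
eef_pos: [0.6159, -0.0948, 0.0964]
eef_rot: [1.0, -0.007, 0.0, 0.001]
contact_force: [0.7, -0.2, -0.6]
finger_gap: 0.085
finger_force: 0.0
```

Request:
arm_command(
  rotation=[
    [0,0,0],
  ],
  dp=[
    [0,0,0],
  ],
  grip=[85],
)

```text
clock: 2.2
eef_pos: [0.6124, -0.0948, 0.0944]
eef_rot: [1.0, -0.007, -0.004, 0.0]
contact_force: [-0.3, -0.8, 0.7]
finger_gap: 0.085
finger_force: 0.0
```

Request:
arm_command(
  rotation=[
    [0,0,0],
    [0,0,0],
    [0,0,0],
  ],
  dp=[
    [7,9,0],
    [0,0,-20],
    [0,0,0],
  ],
  grip=[85,85,85],
)

```text
clock: 2.58
eef_pos: [0.6221, -0.0837, 0.0766]
eef_rot: [1.0, -0.006, -0.001, -0.0]
contact_force: [-0.6, 0.3, 0.3]
finger_gap: 0.085
finger_force: 0.0
```

Request:
arm_command(
  rotation=[
    [0,0,0],
    [0,0,0],
    [0,0,0],
    [0,0,0],
  ],
  dp=[
    [-3,-2,-20],
    [0,0,-20],
    [0,0,-20],
    [0,0,0],
  ],
  grip=[85,85,85,85],
)

```text
clock: 3.08
eef_pos: [0.6184, -0.0858, 0.0154]
eef_rot: [1.0, -0.006, -0.002, -0.0]
contact_force: [-0.5, -0.9, 0.2]
finger_gap: 0.0854
finger_force: 0.0
```

Request:
arm_command(
  rotation=[
    [0,0,0],
    [0,0,0],
    [0,0,0],
    [0,0,0],
    [0,0,0],
  ],
  dp=[
    [0,0,0],
    [0,0,0],
    [0,0,0],
    [0,0,0],
    [0,0,0],
  ],
  grip=[50,50,50,50,50],
  squeeze=40,
)

```text
clock: 3.7
eef_pos: [0.6209, -0.086, 0.0183]
eef_rot: [1.0, -0.006, 0.001, -0.0]
contact_force: [-0.9, 0.4, 6.8]
finger_gap: 0.0584
finger_force: 43.6
```

Request:
arm_command(
  rotation=[
    [0,0,0],
    [0,0,0],
    [0,0,6],
    [0,0,6],
    [0,0,6],
  ],
  dp=[
    [0,0,30],
    [0,0,50],
    [-25,30,10],
    [-25,30,0],
    [-25,30,0],
  ],
  grip=[50,50,50,50,50],
)

```text
clock: 4.32
eef_pos: [0.5438, 0.0046, 0.1074]
eef_rot: [0.988, 0.152, -0.0, 0.0]
contact_force: [-0.1, -0.9, -1.4]
finger_gap: 0.0584
finger_force: 43.7
```

Request:
arm_command(
  rotation=[
    [0,0,7],
    [0,0,7],
    [0,0,0],
    [0,0,0],
    [0,0,0],
  ],
  dp=[
    [-25,30,0],
    [-25,30,0],
    [-24,30,0],
    [0,0,0],
    [0,0,0],
  ],
  grip=[50,50,50,50,50],
)

```text
clock: 4.95
eef_pos: [0.4713, 0.0935, 0.1074]
eef_rot: [0.963, 0.27, 0.0, 0.0]
contact_force: [-0.4, -0.0, -1.1]
finger_gap: 0.0584
finger_force: 43.7
```

```bash
cat >> h.py <<'E'
def reg(c,col,zlo,zhi,pl=None,box=None):
    """rect of colour pixels with depth height in [zlo,zhi] (mm), box=(x0,x1,y0,y1) mm"""
    W=cloud(c)*1000;m=mask(c,col)&(W[...,2]>zlo)&(W[...,2]<zhi)
    if box: m&=(W[...,0]>box[0])&(W[...,0]<box[1])&(W[...,1]>box[2])&(W[...,1]<box[3])
    n,l,st,_=cv2.connectedComponentsWithStats(cv2.dilate(m.astype(np.uint8),np.ones((3,3))))
    if n<2: return None
    m&=l==1+np.argmax(st[1:,4])
    return int(m.sum()),*rect((W if pl is None else plane(c,pl/1000)*1000)[m][:,:2]/1000)
E
python3 - <<'E'
from h import *
print(tcp())
w=dict(np.load("pics/w1.npz"));print("base w1",reg(w,"red",8,18))
t=cam("top","t2");s=cam("side")
print("top green",reg(t,"green",120,170),"side",reg(s,"green",120,170))
c=cam("wrist","w2");print("wrist",reg(c,"green",100,170),reg(c,"red",6,18))
W=cloud(t);m=mask(t,"green");print(np.percentile(W[m][:,2]*1000,[2,98]))
E
```

```text
(array([471.3,  93.5, 107.4]), np.float64(-58.7), array([ 0., -0., -1.]))
base w1 (1183, array([470.7,  95.5]), 31.3, array([99.8, 62.4]))
top green (93, array([508.9, 108.3]), -82.8, array([65.1, 30.9])) side (1046, array([472.7,  86.5]), 31.0, array([102.7,  75. ]))
wrist (16882, array([470. ,  91.2]), 31.1, array([101.3,  60.3])) (644, array([506.1, 118.1]), -59.0, array([59.7, 16. ]))
[ 93.44445738 203.43129052]
```

View pics/w2.png

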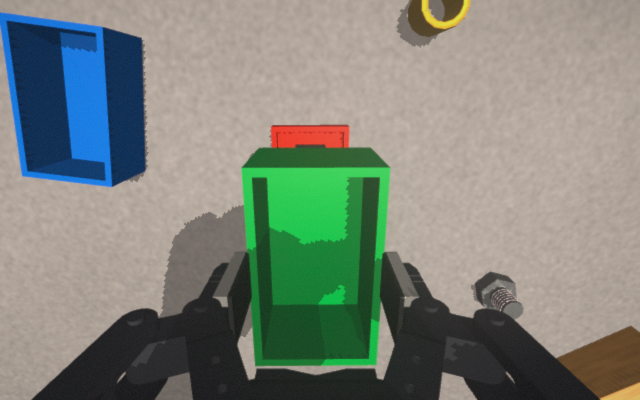

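The wrist view shows the green bin level in the fingers, lined up with the red base behind it at (310,135).

Request:
arm_command(
  rotation=[
    [0,0,0],
    [0,0,0],
    [0,0,0],
    [0,0,0],
    [0,0,0],
  ],
  dp=[
    [1,3,0],
    [0,0,-30],
    [0,0,-30],
    [0,0,-12],
    [0,0,0],
  ],
  grip=[50,50,50,50,50],
)

```text
clock: 5.72
eef_pos: [0.4718, 0.0968, 0.0349]
eef_rot: [0.963, 0.27, -0.001, 0.0]
contact_force: [1.0, 0.7, -0.7]
finger_gap: 0.0587
finger_force: 43.7
```

Request:
arm_command(
  rotation=[
    [0,0,0],
    [0,0,0],
    [0,0,0],
    [0,0,0],
  ],
  dp=[
    [0,0,-4],
    [0,0,-3],
    [0,0,-1],
    [0,0,0],
  ],
  grip=[50,50,50,50],
)

```text
clock: 6.22
eef_pos: [0.4721, 0.097, 0.0276]
eef_rot: [0.963, 0.27, 0.0, -0.0]
contact_force: [-0.6, -0.3, -2.5]
finger_gap: 0.0585
finger_force: 43.7
```

Request:
arm_command(
  rotation=[
    [0,0,0],
    [0,0,0],
    [0,0,0],
    [0,0,0],
    [0,0,0],
  ],
  dp=[
    [0,0,0],
    [0,0,0],
    [0,0,0],
    [0,0,30],
    [0,0,50],
  ],
  grip=[80,80,80,80,80],
)

```text
clock: 6.85
eef_pos: [0.4707, 0.0966, 0.1071]
eef_rot: [0.963, 0.27, -0.002, 0.0]
contact_force: [1.2, -0.2, -0.2]
finger_gap: 0.08
finger_force: 0.0
```

Request:
arm_command(
  rotation=[
    [0,0,-9],
    [0,0,-9],
    [0,0,-9],
    [0,0,-9],
    [0,0,-9],
  ],
  dp=[
    [0,0,40],
    [0,0,10],
    [20,0,0],
    [20,0,0],
    [20,0,0],
  ],
  grip=[80,60,60,60,60],
)

```text
clock: 7.48
eef_pos: [0.5323, 0.0969, 0.1575]
eef_rot: [0.993, -0.121, -0.0, -0.0]
contact_force: [-0.1, 1.1, -0.5]
finger_gap: 0.0599
finger_force: 0.0
```

Request:
arm_command(
  rotation=[
    [0,0,-9],
    [0,0,-9],
    [0,0,-9],
    [0,0,-9],
    [0,0,-9],
  ],
  dp=[
    [20,0,0],
    [0,0,0],
    [0,0,0],
    [0,0,0],
    [0,0,0],
  ],
  grip=[60,60,60,60,60],
)

```text
clock: 8.1
eef_pos: [0.5516, 0.097, 0.1573]
eef_rot: [0.871, -0.492, -0.0, 0.0]
contact_force: [0.6, 0.4, 0.3]
finger_gap: 0.0598
finger_force: 0.0
```

Run:
```python
from h import *
print(tcp())
t=cam("top","t3");s=cam("side");w=cam("wrist","w3")
for n,c in(("top",t),("side",s),("wrist",w)):
    print(n,"green",reg(c,"green",55,66,60),"brass",reg(c,"brass",31,40,34,(580,670,50,130)))
W=cloud(s);m=mask(s,"green");m[:150]=0;print(np.percentile(W[m][:,2]*1000,[50,80,90,95,98]))
```

```text
(array([551.6,  97. , 157.3]), np.float64(-149.0), array([-0.001,  0.   , -1.   ]))
top green (92, array([446.6,  80.5]), -58.3, array([58.6, 41.6])) brass (61, array([626.1,  89.4]), 0.1, array([28.5, 28.3]))
side green (397, array([468.8,  90.8]), 31.6, array([105.2,  64.4])) brass (67, array([624.,  86.]), -32.6, array([29.9, 29.3]))
wrist green (1962, array([471.3,  94.5]), 31.3, array([100.2,  61.4])) brass (581, array([625.3,  88.8]), -16.0, array([31.2, 30.9]))
[40.43059718 54.96767053 58.46934905 59.35390041 59.93455421]
```

View pics/w3.png

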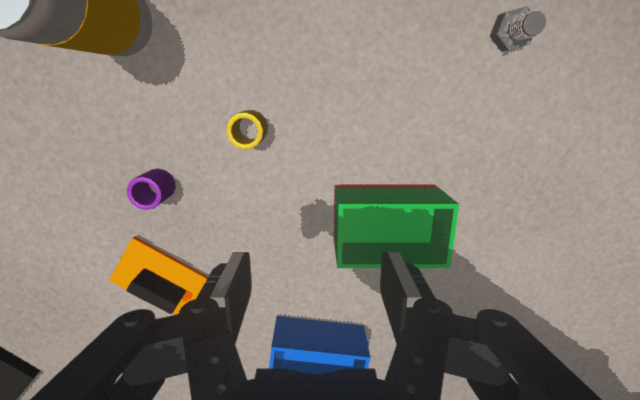

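Green bin sits home (top at 60 mm, centred and aligned); the coupling is at (246,130) in the wrist view, free on both sides.

Request:
arm_command(
  rotation=[
    [0,0,0],
    [0,0,0],
    [0,0,0],
    [0,0,0],
    [0,0,0],
  ],
  dp=[
    [25,-3,0],
    [25,-3,0],
    [24,-2,-30],
    [0,0,-40],
    [0,0,0],
  ],
  grip=[60,60,60,60,60],
)

```text
clock: 8.88
eef_pos: [0.623, 0.0887, 0.0846]
eef_rot: [0.872, -0.489, -0.003, 0.002]
contact_force: [-0.4, -0.4, 0.6]
finger_gap: 0.0602
finger_force: 0.0
```

Request:
arm_command(
  rotation=[
    [0,0,0],
  ],
  dp=[
    [0,0,0],
  ],
  grip=[60],
)

```text
clock: 9.0
eef_pos: [0.6263, 0.0888, 0.0883]
eef_rot: [0.872, -0.49, 0.0, -0.0]
contact_force: [0.8, 0.8, -0.6]
finger_gap: 0.0597
finger_force: 0.0
```

Lower to 10 mm and grip.

Request:
arm_command(
  rotation=[
    [0,0,0],
    [0,0,0],
    [0,0,0],
    [0,0,0],
    [0,0,0],
  ],
  dp=[
    [0,0,-30],
    [0,0,-30],
    [0,0,-17],
    [0,0,0],
    [0,0,0],
  ],
  grip=[60,60,60,60,60],
)

```text
clock: 9.62
eef_pos: [0.6271, 0.089, 0.0117]
eef_rot: [0.872, -0.49, 0.001, -0.001]
contact_force: [-0.0, -0.2, -0.1]
finger_gap: 0.0599
finger_force: 0.0
```

Request:
arm_command(
  rotation=[
    [0,0,0],
    [0,0,0],
    [0,0,0],
    [0,0,0],
    [0,0,0],
  ],
  dp=[
    [0,0,0],
    [0,0,0],
    [0,0,0],
    [0,0,0],
    [0,0,0],
  ],
  grip=[20,20,20,20,20],
)

```text
clock: 10.25
eef_pos: [0.626, 0.089, 0.0104]
eef_rot: [0.872, -0.49, -0.0, -0.0]
contact_force: [-0.1, -0.0, 0.8]
finger_gap: 0.0199
finger_force: 0.3
```

Request:
arm_command(
  rotation=[
    [0,0,0],
    [0,0,0],
    [0,0,0],
    [0,0,0],
    [0,0,0],
  ],
  dp=[
    [0,0,40],
    [0,0,50],
    [-20,1,20],
    [-33,1,0],
    [-33,1,0],
  ],
  grip=[20,20,20,20,20],
)

```text
clock: 10.88
eef_pos: [0.5393, 0.092, 0.1209]
eef_rot: [0.872, -0.49, 0.0, -0.0]
contact_force: [-1.4, 0.5, -0.5]
finger_gap: 0.0202
finger_force: 0.0
```

Request:
arm_command(
  rotation=[
    [0,0,0],
    [0,0,0],
    [0,0,0],
    [0,0,0],
  ],
  dp=[
    [-33,1,0],
    [-33,1,0],
    [0,0,0],
    [0,0,0],
  ],
  grip=[20,20,20,20],
)

```text
clock: 11.38
eef_pos: [0.4751, 0.0942, 0.1207]
eef_rot: [0.872, -0.49, 0.001, -0.001]
contact_force: [1.4, -0.6, 0.2]
finger_gap: 0.0203
finger_force: 0.0
```

Run:
```python
from h import *
print(tcp())
t=cam("top","t4");w=cam("wrist","w4")
for n,c in(("top",t),("wrist",w)):
    for lo,hi in((31,40),(15,40)): print(n,"brass",reg(c,"brass",lo,hi,34,(520,700,0,170)))
cv2.imwrite("pics/cmp4.png",np.hstack([cv2.resize(t["color"][150:300,180:400],(440,300)),cv2.resize(w["color"],(360,300))])[...,::-1])
```

```text
(array([475.1,  94.2, 120.7]), np.float64(-148.7), array([ 0.002,  0.   , -1.   ]))
top brass (61, array([626.1,  89.4]), -0.0, array([28.4, 28.4]))
top brass (75, array([626.1,  89.4]), -0.0, array([28.4, 28.4]))
wrist brass (921, array([624.6,  88.7]), 31.3, array([32. , 30.4]))
wrist brass (1644, array([621.9,  87. ]), 31.3, array([38.5, 30.4]))
```

View pics/cmp4.png

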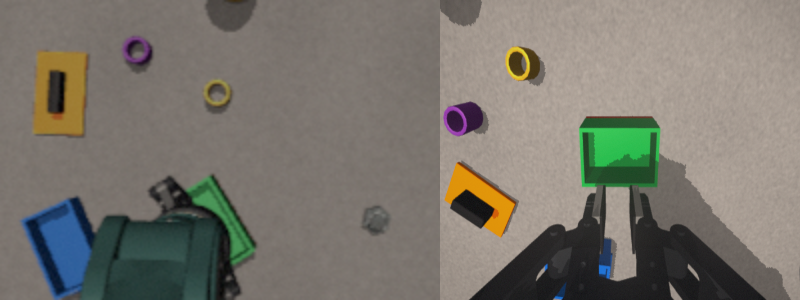

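The coupling is untouched at its old place (218,92) in the crop and the fingers came up empty. I go back and look closely before closing.

Request:
arm_command(
  rotation=[
    [0,0,0],
    [0,0,0],
    [0,0,0],
    [0,0,0],
    [0,0,0],
  ],
  dp=[
    [30,-1,0],
    [40,-1,0],
    [40,-1,0],
    [30,-1,0],
    [11,-1,0],
  ],
  grip=[60,60,60,60,60],
)

```text
clock: 12.1
eef_pos: [0.6278, 0.0886, 0.1203]
eef_rot: [0.872, -0.49, 0.001, -0.0]
contact_force: [0.1, -0.5, 0.2]
finger_gap: 0.0605
finger_force: 0.0
```

Request:
arm_command(
  rotation=[
    [0,0,0],
    [0,0,0],
    [0,0,0],
    [0,0,0],
    [0,0,0],
  ],
  dp=[
    [0,0,-40],
    [0,0,-40],
    [0,0,-20],
    [0,0,-11],
    [0,0,0],
  ],
  grip=[60,60,60,60,60],
)

```text
clock: 12.72
eef_pos: [0.625, 0.0889, 0.0094]
eef_rot: [0.872, -0.49, -0.0, 0.0]
contact_force: [-0.4, 0.9, -0.2]
finger_gap: 0.0595
finger_force: 0.0
```

Run:
```python
from h import *
print(tcp())
s=cam("side");w=cam("wrist")
cv2.imwrite("pics/cmp5.png",np.hstack([cv2.resize(s["color"][130:250,220:380],(400,300)),cv2.resize(w["color"],(400,300))])[...,::-1])
```

```text
(array([625. ,  88.9,   9.4]), np.float64(-148.7), array([-0., -0., -1.]))
```

View pics/cmp5.png

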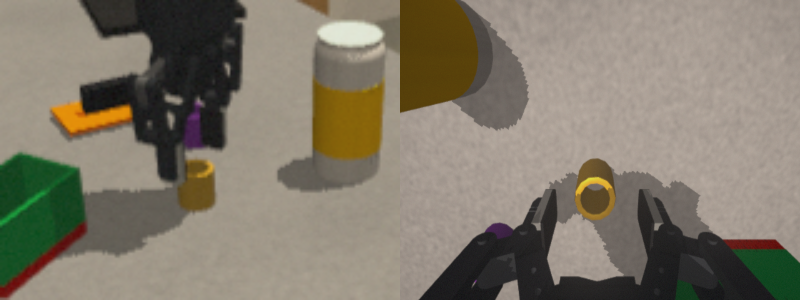

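The crops show the coupling at (197,185) standing in front of the fingers rather than between them; I measure the fingertips from the wrist depth.

Run:
```python
from h import *
p,_,_=tcp();s=sensors.read_state();M=R.from_quat(s["eef_rot"]).as_matrix();print(p,s["clock"])
c=cam("wrist");W=cloud(c)*1000
L=(W-p)@M   # tool frame
print("brass tool frame",np.round(np.median(L[mask(c,'brass')&(W[...,0]<660)&(W[...,2]>28)&(W[...,2]<40)],0),1))
d=(c["depth"]<.25)&(c["depth"]>0)&(c["color"].max(-1)<110)&(L[...,2]>-60)&(W[...,2]>3)
for sgn in(-1,1):
    q=L[d&(sgn*L[...,1]>15)&(abs(L[...,1])<60)]
    print(sgn,len(q),np.round(np.percentile(q,[1,50,99],axis=0),1).tolist())
    t=q[q[:,2]>np.percentile(q[:,2],97)-8];print(np.round(np.percentile(t,[2,50,98],axis=0),1).tolist())
s=cam("side");W=cloud(s)*1000;L=(W-p)@M
d=(s["color"].max(-1)<90)&(abs(L[...,0])<60)&(abs(L[...,1])<70)&(W[...,2]>3)&(W[...,2]<150)
q=L[d];print("side",len(q),np.round(np.percentile(q,[1,50,99],axis=0),1).tolist())
```

```text
[626.   89.   10.5] 12.825
brass tool frame [  0.7   0.2 -23. ]
-1 1798 [[-9.9, -41.7, -59.7], [7.6, -29.2, -48.0], [12.1, -28.3, -30.1]]
[[-9.2, -40.3, -39.8], [7.3, -28.7, -36.0], [12.0, -28.3, -29.4]]
1 1840 [[-9.7, 15.7, -59.7], [7.5, 32.0, -47.8], [12.1, 44.8, -20.7]]
[[-9.3, 15.3, -38.8], [6.4, 31.6, -35.1], [11.9, 43.1, -8.8]]
side 1554 [[-10.6, -59.9, -138.3], [9.6, 29.2, -102.7], [19.9, 69.3, -32.6]]
```

The fingertips stand about 30 mm higher than the reported TCP (22 mm beyond the swing), so the tool's end is really short of the TCP. I lower by 24 mm and close.

Request:
arm_command(
  rotation=[
    [0,0,0],
    [0,0,0],
    [0,0,0],
  ],
  dp=[
    [0,0,-12],
    [0,0,-12],
    [0,0,0],
  ],
  grip=[60,60,60],
)

```text
clock: 13.3
eef_pos: [0.6237, 0.0889, -0.0161]
eef_rot: [0.872, -0.49, -0.001, 0.001]
contact_force: [-0.6, -0.1, 0.1]
finger_gap: 0.0602
finger_force: 0.0
```

Request:
arm_command(
  rotation=[
    [0,0,0],
    [0,0,0],
    [0,0,0],
    [0,0,0],
  ],
  dp=[
    [0,0,0],
    [0,0,0],
    [0,0,0],
    [0,0,0],
  ],
  grip=[25,25,25,25],
)

```text
clock: 13.8
eef_pos: [0.6255, 0.0889, -0.0142]
eef_rot: [0.872, -0.49, 0.0, -0.0]
contact_force: [0.3, 0.6, 0.7]
finger_gap: 0.0311
finger_force: 39.8
```

```bash
cat >> h.py <<'E'
def tips():
    """finger pads in the tool frame from the wrist depth: per finger 98% z, inner y"""
    s=sensors.read_state();p=s["eef_pos"]*1000;M=R.from_quat(s["eef_rot"]).as_matrix()
    c=cam("wrist");W=cloud(c)*1000;L=(W-p)@M
    d=(c["depth"]<.25)&(c["depth"]>0)&(c["color"].max(-1)<110)&(L[...,2]>-60)&(L[...,0]>-12)&(L[...,0]<13)
    for g in(-1,1):
        q=L[d&(g*L[...,1]>4)&(abs(L[...,1])<60)]
        if len(q): print("tip",g,len(q),np.round(np.percentile(q[:,2],[50,90,98]),1),np.round(np.percentile(q[:,1],[2,98]),1))
    return c
E
python3 - <<'E'
from h import *
print(tcp());tips()
E
```

```text
(array([625.5,  88.9, -14.2]), np.float64(-148.7), array([ 0.001,  0.   , -1.   ]))
tip -1 2169 [-43.1 -25.5 -13.9] [-35.3  -4.5]
tip 1 2744 [-40.6 -19.5 -13.8] [ 4.6 48. ]
```

Request:
arm_command(
  rotation=[
    [0,0,0],
    [0,0,0],
    [0,0,0],
    [0,0,0],
    [0,0,0],
  ],
  dp=[
    [0,0,40],
    [0,0,50],
    [-30,1,10],
    [-31,1,0],
    [-31,1,0],
  ],
  grip=[25,25,25,25,25],
)

```text
clock: 14.48
eef_pos: [0.5314, 0.092, 0.0854]
eef_rot: [0.872, -0.49, -0.0, 0.0]
contact_force: [-0.1, 0.4, -1.8]
finger_gap: 0.0309
finger_force: 40.2
```

Request:
arm_command(
  rotation=[
    [0,0,0],
    [0,0,0],
    [0,0,0],
    [0,0,0],
  ],
  dp=[
    [-31,1,0],
    [-31,1,0],
    [0,0,0],
    [0,0,0],
  ],
  grip=[25,25,25,25],
)

```text
clock: 14.98
eef_pos: [0.4718, 0.0941, 0.0855]
eef_rot: [0.872, -0.49, 0.001, -0.0]
contact_force: [0.9, 0.4, -0.8]
finger_gap: 0.0313
finger_force: 40.2
```

Request:
arm_command(
  rotation=[
    [0,0,0],
    [0,0,0],
    [0,0,0],
    [0,0,0],
    [0,0,0],
  ],
  dp=[
    [0,0,-30],
    [0,0,-30],
    [0,0,-14],
    [0,0,-7],
    [0,0,0],
  ],
  grip=[25,25,25,25,25],
)

```text
clock: 15.6
eef_pos: [0.4715, 0.0939, 0.0044]
eef_rot: [0.872, -0.49, 0.0, -0.0]
contact_force: [0.6, 0.6, -1.7]
finger_gap: 0.0312
finger_force: 40.1
```

Request:
arm_command(
  rotation=[
    [0,0,0],
    [0,0,0],
    [0,0,0],
    [0,0,0],
    [0,0,0],
  ],
  dp=[
    [0,0,0],
    [0,0,0],
    [0,0,0],
    [0,0,20],
    [0,0,30],
  ],
  grip=[46,46,46,46,46],
)

```text
clock: 16.23
eef_pos: [0.4704, 0.0938, 0.0546]
eef_rot: [0.872, -0.49, -0.001, 0.001]
contact_force: [0.8, 0.2, -1.0]
finger_gap: 0.0461
finger_force: 0.0
```

Request:
arm_command(
  rotation=[
    [0,0,9],
    [0,0,9],
    [0,0,9],
    [0,0,9],
    [0,0,9],
  ],
  dp=[
    [0,0,40],
    [0,0,40],
    [0,20,20],
    [0,25,0],
    [0,25,0],
  ],
  grip=[46,46,60,85,85],
)

```text
clock: 16.85
eef_pos: [0.471, 0.1646, 0.1552]
eef_rot: [0.993, -0.117, 0.001, -0.0]
contact_force: [0.4, -0.8, -0.4]
finger_gap: 0.0846
finger_force: 0.0
```

Request:
arm_command(
  rotation=[
    [0,0,9],
    [0,0,9],
    [0,0,9],
    [0,0,10],
    [0,0,0],
  ],
  dp=[
    [0,25,0],
    [0,0,0],
    [0,0,0],
    [0,0,0],
    [0,0,0],
  ],
  grip=[85,85,85,85,85],
)

```text
clock: 17.48
eef_pos: [0.4707, 0.1888, 0.1545]
eef_rot: [0.98, 0.201, -0.0, -0.0]
contact_force: [0.0, 0.1, 0.1]
finger_gap: 0.085
finger_force: 0.0
```

Run:
```python
from h import *
print(tcp())
w=cam("wrist","w6");t=cam("top");s=cam("side")
for n,c in(("wrist",w),("side",s),("top",t)):
    print(n,"green",reg(c,"green",55,66,60),"brass",reg(c,"brass",20,56,None,(420,520,50,140)),"blue",reg(c,"blue",48,56,52))
cv2.imwrite("pics/cmp6.png",np.hstack([cv2.resize(s["color"][150:280,150:350],(400,260)),cv2.resize(w["color"],(400,260))])[...,::-1])
```

```text
(array([470.7, 188.8, 154.5]), np.float64(-66.8), array([-0.,  0., -1.]))
wrist green (1853, array([470.7,  96.5]), 31.3, array([101.4,  60.7])) brass (1281, array([472.6,  88.5]), -68.4, array([42.8, 31.3])) blue (2150, array([445.7, 265.9]), 23.8, array([100.1,  60.7]))
side green (406, array([468.7,  91.2]), 31.6, array([105.2,  65.2])) brass (125, array([474.6, 108.3]), 69.3, array([62.9, 29. ])) blue (366, array([2397.1,  975.8]), -89.9, array([1485.9,   69.6]))
top green (223, array([471.1,  95.5]), 31.2, array([99.2, 59.1])) brass (93, array([471.1,  93. ]), -45.2, array([29.8, 27.9])) blue (31, array([494.7, 272. ]), -85.9, array([32.4, 11.9]))
```

View pics/cmp6.png

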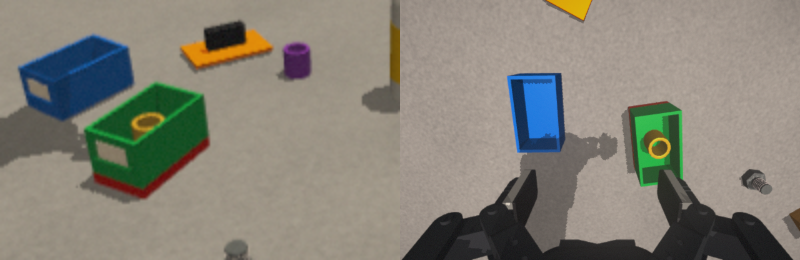

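The coupling stands in the green bin at (148,125) in the side crop, and blue is free at (537,112) in the wrist crop.

Request:
arm_command(
  rotation=[
    [0,0,1],
    [0,0,0],
    [0,0,0],
    [0,0,0],
    [0,0,0],
  ],
  dp=[
    [-13,38,0],
    [-12,39,0],
    [0,0,-40],
    [0,0,-40],
    [0,0,0],
  ],
  grip=[85,85,85,85,85],
)

```text
clock: 18.25
eef_pos: [0.4439, 0.2647, 0.0723]
eef_rot: [0.978, 0.21, -0.003, 0.001]
contact_force: [0.7, 0.1, 0.5]
finger_gap: 0.0848
finger_force: 0.0
```

Request:
arm_command(
  rotation=[
    [0,0,0],
  ],
  dp=[
    [0,0,0],
  ],
  grip=[85],
)

```text
clock: 18.38
eef_pos: [0.4466, 0.2662, 0.0753]
eef_rot: [0.978, 0.21, 0.001, -0.0]
contact_force: [-0.3, -0.3, 0.1]
finger_gap: 0.085
finger_force: 0.0
```

Request:
arm_command(
  rotation=[
    [0,0,0],
    [0,0,0],
    [0,0,0],
    [0,0,0],
    [0,0,0],
  ],
  dp=[
    [0,0,-25],
    [0,0,-25],
    [0,0,-20],
    [0,0,-12],
    [0,0,0],
  ],
  grip=[85,85,85,85,85],
)

```text
clock: 19.0
eef_pos: [0.4464, 0.2661, -0.0072]
eef_rot: [0.978, 0.211, 0.0, -0.0]
contact_force: [0.1, -0.4, -0.6]
finger_gap: 0.0849
finger_force: 0.0
```

Request:
arm_command(
  rotation=[
    [0,0,0],
    [0,0,0],
    [0,0,0],
    [0,0,0],
    [0,0,0],
  ],
  dp=[
    [0,0,0],
    [0,0,0],
    [0,0,0],
    [0,0,0],
    [0,0,0],
  ],
  grip=[50,50,50,50,50],
)

```text
clock: 19.62
eef_pos: [0.4467, 0.2665, -0.0065]
eef_rot: [0.978, 0.211, 0.001, -0.0]
contact_force: [-0.6, 0.2, 7.1]
finger_gap: 0.059
finger_force: 44.4
```

Request:
arm_command(
  rotation=[
    [0,0,0],
    [0,0,0],
    [0,0,0],
    [0,0,3],
    [0,0,3],
  ],
  dp=[
    [0,0,30],
    [0,0,40],
    [0,0,40],
    [4,-34,0],
    [5,-34,0],
  ],
  grip=[50,50,50,50,50],
)

```text
clock: 20.25
eef_pos: [0.4551, 0.1977, 0.1033]
eef_rot: [0.965, 0.263, 0.001, -0.0]
contact_force: [-0.2, 0.2, -1.2]
finger_gap: 0.0594
finger_force: 44.1
```

Request:
arm_command(
  rotation=[
    [0,0,1.5],
    [0,0,0],
    [0,0,0],
    [0,0,0],
    [0,0,0],
  ],
  dp=[
    [5,-34,0],
    [5,-34,0],
    [5,-34,0],
    [0,0,0],
    [0,0,0],
  ],
  grip=[50,50,50,50,50],
)

```text
clock: 20.88
eef_pos: [0.4699, 0.0964, 0.1025]
eef_rot: [0.962, 0.274, 0.0, -0.0]
contact_force: [0.0, -0.5, -1.4]
finger_gap: 0.0597
finger_force: 44.0
```

Run:
```python
from h import *
print(tcp())
w=cam("wrist","w7");W=cloud(w)*1000
m=mask(w,"blue")&(W[...,2]>100);zt=np.percentile(W[m][:,2],97);print("top z",zt,[reg(w,"blue",zt-d,zt+6) for d in(4,8)])
print(reg(w,"green",55,66,60))
```

```text
(array([469.9,  96.4, 102.5]), np.float64(-58.2), array([ 0.   ,  0.001, -1.   ]))
top z 161.58972668792234 [(7126, array([474.6,  99.2]), 31.6, array([87.1, 61. ])), (8479, array([474.1,  98.9]), 31.6, array([88.3, 61. ]))]
(911, array([508.3, 119. ]), -58.2, array([59.7, 11.8]))
```

View pics/w7.png

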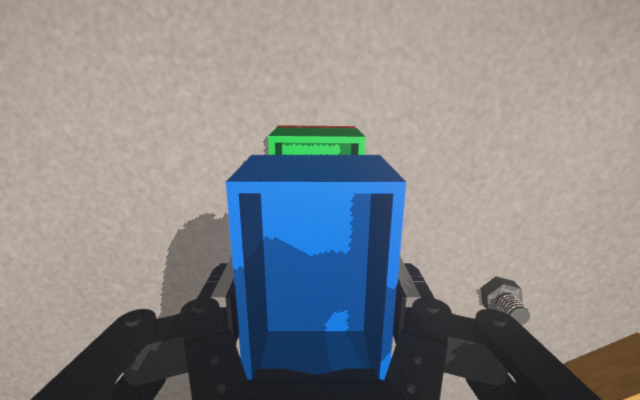

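Blue is level in the fingers, in line with the green bin behind it at (315,145).

Request:
arm_command(
  rotation=[
    [0,0,0],
    [0,0,0],
    [0,0,0],
    [0,0,0],
  ],
  dp=[
    [1,0,0],
    [0,0,-25],
    [0,0,-20],
    [0,0,0],
  ],
  grip=[50,50,50,50],
)

```text
clock: 21.42
eef_pos: [0.4699, 0.0967, 0.0564]
eef_rot: [0.961, 0.275, -0.001, -0.0]
contact_force: [-0.2, -0.4, -1.1]
finger_gap: 0.0597
finger_force: 43.9
```

Request:
arm_command(
  rotation=[
    [0,0,0],
    [0,0,0],
    [0,0,0],
    [0,0,0],
  ],
  dp=[
    [0,0,-4],
    [0,0,-3],
    [0,0,-1],
    [0,0,0],
  ],
  grip=[50,50,50,50],
)

```text
clock: 21.92
eef_pos: [0.4712, 0.096, 0.0496]
eef_rot: [0.962, 0.274, 0.0, 0.0]
contact_force: [0.3, 0.6, -1.1]
finger_gap: 0.0592
finger_force: 43.9
```

Request:
arm_command(
  rotation=[
    [0,0,0],
    [0,0,0],
    [0,0,0],
    [0,0,0],
    [0,0,0],
  ],
  dp=[
    [0,0,0],
    [0,0,0],
    [0,0,0],
    [0,0,30],
    [0,0,40],
  ],
  grip=[80,80,80,80,80],
)

```text
clock: 22.55
eef_pos: [0.4701, 0.0957, 0.1194]
eef_rot: [0.962, 0.274, -0.001, -0.0]
contact_force: [0.4, 0.2, -0.1]
finger_gap: 0.0798
finger_force: 0.0
```

Request:
arm_command(
  rotation=[
    [0,0,-9],
    [0,0,-9],
    [0,0,-9],
    [0,0,-9],
    [0,0,-9],
  ],
  dp=[
    [0,0,40],
    [-5,-25,10],
    [-6,-30,0],
    [-6,-30,0],
    [-6,-30,0],
  ],
  grip=[80,60,60,60,60],
)

```text
clock: 23.18
eef_pos: [0.4476, -0.0199, 0.1696]
eef_rot: [0.993, -0.117, 0.0, -0.0]
contact_force: [-0.1, 0.4, -0.1]
finger_gap: 0.0598
finger_force: 0.0
```

Request:
arm_command(
  rotation=[
    [0,0,-9],
    [0,0,-9],
    [0,0,-9],
    [0,0,-9],
    [0,0,-9],
  ],
  dp=[
    [-5,-29,0],
    [0,0,0],
    [0,0,0],
    [0,0,0],
    [0,0,0],
  ],
  grip=[60,50,50,50,50],
)

```text
clock: 23.8
eef_pos: [0.4428, -0.048, 0.1694]
eef_rot: [0.873, -0.488, -0.0, -0.0]
contact_force: [-0.8, 0.4, -0.3]
finger_gap: 0.0499
finger_force: 0.0
```

Run:
```python
from h import *
print(tcp())
w=cam("wrist","w8");t=cam("top");s=cam("side")
for n,c in(("wrist",w),("side",s),("top",t)):
    print(n,"blue",reg(c,"blue",102,116,108,(400,540,20,170)))
    W=cloud(c)*1000;q=(abs(W[...,0]-474)<30)&(abs(W[...,1]+99)<30)&(W[...,2]>32)&(W[...,2]<42)
    print("  bolt",q.sum(),rect(W[q][:,:2]/1000) if q.any() else 0)
W=cloud(s)*1000;m=mask(s,"blue")&(abs(W[...,0]-471)<60)&(abs(W[...,1]-95)<60);print(np.percentile(W[m][:,2],[90,95,98]))
cv2.imwrite("pics/cmp8.png",np.hstack([cv2.resize(s["color"][130:300,150:350],(400,340)),cv2.resize(w["color"],(400,340))])[...,::-1])
```

```text
(array([442.8, -48. , 169.4]), np.float64(-148.5), array([-0.,  0., -1.]))
wrist blue (794, array([501.8,  78.7]), 46.5, array([70. , 20.2]))
  bolt 374 (array([ 473. , -100.1]), 31.7, array([18.3, 17.8]))
side blue (447, array([468.3,  88.6]), 31.3, array([106.7,  67.3]))
  bolt 89 (array([471.9, -99.7]), -89.0, array([18. , 17.6]))
top blue (258, array([471.1,  94.6]), 31.7, array([99.3, 59.3]))
  bolt 52 (array([474.2, -99. ]), -89.8, array([16.7, 16.5]))
[106.45527142 107.30559415 107.78019306]
```

View pics/cmp8.png

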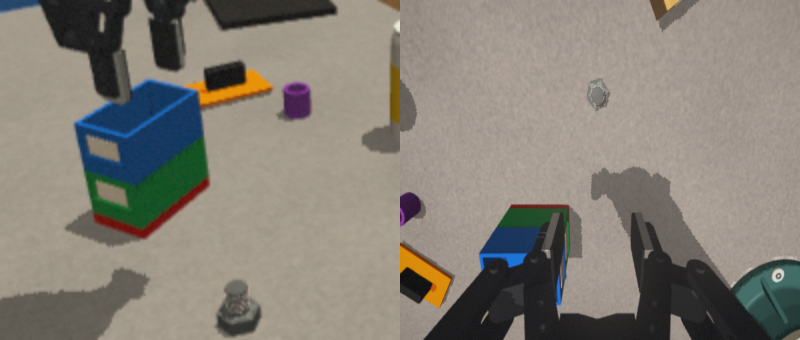

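Blue is home flush on green; the bolt stands free at (597,93) in the wrist crop.

Request:
arm_command(
  rotation=[
    [0,0,0],
    [0,0,0],
    [0,0,0],
    [0,0,0],
    [0,0,0],
  ],
  dp=[
    [15,-26,0],
    [15,-26,-20],
    [0,0,-50],
    [0,0,-40],
    [0,0,0],
  ],
  grip=[50,50,50,50,50],
)

```text
clock: 24.58
eef_pos: [0.4707, -0.0997, 0.0573]
eef_rot: [0.874, -0.485, -0.003, 0.001]
contact_force: [-0.0, -0.3, 1.1]
finger_gap: 0.0499
finger_force: 0.0
```

Request:
arm_command(
  rotation=[
    [0,0,0],
  ],
  dp=[
    [0,0,0],
  ],
  grip=[50],
)

```text
clock: 24.7
eef_pos: [0.4736, -0.1003, 0.0603]
eef_rot: [0.874, -0.486, 0.001, -0.0]
contact_force: [0.2, -0.8, 0.3]
finger_gap: 0.05
finger_force: 0.0
```

Request:
arm_command(
  rotation=[
    [0,0,0],
    [0,0,0],
    [0,0,0],
    [0,0,0],
    [0,0,0],
  ],
  dp=[
    [0,0,-25],
    [0,0,-25],
    [0,0,-18],
    [0,0,0],
    [0,0,0],
  ],
  grip=[50,50,50,50,50],
)

```text
clock: 25.32
eef_pos: [0.4742, -0.1002, -0.0071]
eef_rot: [0.874, -0.486, 0.001, -0.0]
contact_force: [-0.2, -0.3, 0.2]
finger_gap: 0.0502
finger_force: 0.0
```

Request:
arm_command(
  rotation=[
    [0,0,0],
    [0,0,0],
    [0,0,0],
    [0,0,0],
    [0,0,0],
  ],
  dp=[
    [0,0,0],
    [0,0,0],
    [0,0,0],
    [0,0,0],
    [0,0,0],
  ],
  grip=[8,8,8,8,8],
)

```text
clock: 25.95
eef_pos: [0.4737, -0.1001, -0.0077]
eef_rot: [0.874, -0.486, 0.001, -0.0]
contact_force: [-0.1, -0.2, 7.3]
finger_gap: 0.0167
finger_force: 38.8
```

Request:
arm_command(
  rotation=[
    [0,0,0],
    [0,0,0],
    [0,0,0],
    [0,0,0],
    [0,0,0],
  ],
  dp=[
    [0,0,30],
    [0,0,50],
    [0,0,50],
    [0,20,10],
    [0,35,0],
  ],
  grip=[8,8,8,8,8],
)

```text
clock: 26.58
eef_pos: [0.4738, -0.0457, 0.133]
eef_rot: [0.873, -0.487, 0.002, -0.001]
contact_force: [1.1, 0.4, -2.0]
finger_gap: 0.016
finger_force: 39.6
```

Request:
arm_command(
  rotation=[
    [0,0,0],
    [0,0,0],
    [0,0,0],
    [0,0,0],
    [0,0,0],
  ],
  dp=[
    [0,35,0],
    [-1,35,0],
    [-1,35,0],
    [0,35,0],
    [0,0,0],
  ],
  grip=[8,8,8,8,8],
)

```text
clock: 27.2
eef_pos: [0.4706, 0.0984, 0.1313]
eef_rot: [0.875, -0.483, -0.0, -0.001]
contact_force: [-0.8, 0.5, -2.2]
finger_gap: 0.0162
finger_force: 39.6
```

Request:
arm_command(
  rotation=[
    [0,0,0],
  ],
  dp=[
    [0,0,0],
  ],
  grip=[8],
)

```text
clock: 27.32
eef_pos: [0.4704, 0.0945, 0.1314]
eef_rot: [0.874, -0.486, -0.0, 0.0]
contact_force: [0.1, -0.6, -1.3]
finger_gap: 0.0163
finger_force: 39.6
```

Request:
arm_command(
  rotation=[
    [0,0,0],
    [0,0,0],
    [0,0,0],
    [0,0,0],
    [0,0,0],
  ],
  dp=[
    [0,0,-25],
    [0,0,-25],
    [0,0,-15],
    [0,0,-8],
    [0,0,0],
  ],
  grip=[8,8,8,8,8],
)

```text
clock: 27.95
eef_pos: [0.471, 0.0945, 0.0582]
eef_rot: [0.874, -0.486, -0.0, 0.0]
contact_force: [0.0, 0.1, -0.9]
finger_gap: 0.0162
finger_force: 39.6
```

Request:
arm_command(
  rotation=[
    [0,0,0],
    [0,0,0],
    [0,0,0],
    [0,0,20],
    [0,0,30],
  ],
  dp=[
    [0,0,0],
    [0,0,0],
    [0,0,0],
    [0,0,20],
    [0,0,30],
  ],
  grip=[36,36,36,36,36],
)

```text
out of range
```

The typo in the turn got that call refused; I resend it properly.

Request:
arm_command(
  rotation=[
    [0,0,0],
    [0,0,0],
    [0,0,0],
    [0,0,0],
    [0,0,0],
  ],
  dp=[
    [0,0,0],
    [0,0,0],
    [0,0,0],
    [0,0,20],
    [0,0,30],
  ],
  grip=[36,36,36,36,36],
)

```text
clock: 28.58
eef_pos: [0.4703, 0.0948, 0.1086]
eef_rot: [0.874, -0.486, -0.001, 0.001]
contact_force: [1.2, -0.4, 0.1]
finger_gap: 0.0356
finger_force: 0.0
```

Request:
arm_command(
  rotation=[
    [0,0,0],
    [0,0,9],
    [0,0,9],
    [0,0,9],
    [0,0,9],
  ],
  dp=[
    [0,0,40],
    [0,0,20],
    [19,37,0],
    [19,37,0],
    [19,37,0],
  ],
  grip=[36,36,36,36,36],
)

```text
clock: 29.2
eef_pos: [0.5284, 0.2071, 0.1689]
eef_rot: [0.982, -0.19, 0.0, -0.0]
contact_force: [0.1, 0.3, -0.7]
finger_gap: 0.0361
finger_force: 0.0
```

Request:
arm_command(
  rotation=[
    [0,0,10],
    [0,0,10],
    [0,0,0],
    [0,0,0],
  ],
  dp=[
    [19,37,0],
    [19,37,0],
    [0,0,0],
    [0,0,0],
  ],
  grip=[45,45,45,45],
)

```text
clock: 29.7
eef_pos: [0.5654, 0.2789, 0.1681]
eef_rot: [1.0, -0.019, -0.001, 0.001]
contact_force: [0.4, -0.6, -0.0]
finger_gap: 0.045
finger_force: 0.0
```

Run:
```python
from h import *
print(tcp())
w=cam("wrist","w9");t=cam("top");s=cam("side")
for n,c in(("wrist",w),("side",s),("top",t)):
    W=cloud(c)*1000;o=(abs(W[...,0]-628)<70)&(abs(W[...,1]-281)<70)
    q=o&(W[...,2]>33)&(W[...,2]<43)&(c["color"].max(-1)<90)
    print(n,"blue",reg(c,"blue",102,116,108,(400,540,20,170)),"lid",reg(c,"orange",5,16,None,(550,700,200,350)),"bar",q.sum(),rect(W[q][:,:2]/1000) if q.any() else 0)
cv2.imwrite("pics/cmp9.png",np.hstack([cv2.resize(t["color"][160:310,180:380],(400,300)),cv2.resize(w["color"],(400,300))])[...,::-1])
```

```text
(array([565.4, 278.9, 168.1]), np.float64(-92.2), array([-0.001, -0.001, -1.   ]))
wrist blue (2759, array([472.3,  96.8]), 31.7, array([105.6,  60.8])) lid (2612, array([610.9, 281.9]), -2.7, array([65.2, 59.4])) bar 867 (array([627.6, 281.4]), -2.5, array([48. , 12.2]))
side blue (481, array([468.4,  88.4]), 31.9, array([107.3,  67.7])) lid (305, array([630.9, 279. ]), -5.1, array([91.6, 60.9])) bar 71 (array([625.2, 280.4]), -1.1, array([47.9, 14.9]))
top blue (259, array([471.1,  94.6]), 31.8, array([99.3, 59.3])) lid (656, array([628.5, 280.5]), -1.8, array([97. , 57.4])) bar 108 (array([628.3, 280.7]), -1.9, array([49.7, 11.9]))
```

View pics/cmp9.png

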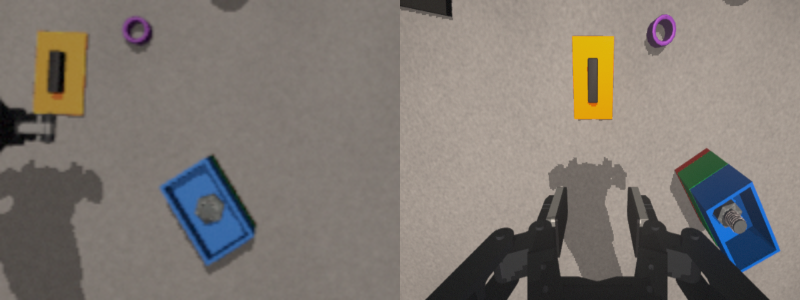

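The bolt stands in the blue bin (208,208); the lid's bar is at (593,80) in the wrist crop.

Request:
arm_command(
  rotation=[
    [0,0,0],
    [0,0,0],
    [0,0,0],
    [0,0,0],
    [0,0,0],
  ],
  dp=[
    [31,1,0],
    [31,1,-20],
    [0,0,-50],
    [0,0,-40],
    [0,0,0],
  ],
  grip=[45,45,45,45,45],
)

```text
clock: 30.48
eef_pos: [0.6247, 0.2796, 0.0552]
eef_rot: [1.0, -0.019, -0.004, 0.002]
contact_force: [-0.6, -0.1, 0.3]
finger_gap: 0.0447
finger_force: 0.0
```

Request:
arm_command(
  rotation=[
    [0,0,0],
  ],
  dp=[
    [0,0,0],
  ],
  grip=[45],
)

```text
clock: 30.6
eef_pos: [0.629, 0.2818, 0.0599]
eef_rot: [1.0, -0.019, 0.001, -0.0]
contact_force: [0.1, -0.0, 0.4]
finger_gap: 0.045
finger_force: 0.0
```

Request:
arm_command(
  rotation=[
    [0,0,0],
    [0,0,0],
    [0,0,0],
    [0,0,0],
    [0,0,0],
  ],
  dp=[
    [-1,0,-25],
    [0,0,-25],
    [0,0,-18],
    [0,0,0],
    [0,0,0],
  ],
  grip=[45,45,45,45,45],
)

```text
clock: 31.22
eef_pos: [0.628, 0.2824, -0.0083]
eef_rot: [1.0, -0.019, 0.001, -0.0]
contact_force: [-0.0, 0.2, -0.6]
finger_gap: 0.0448
finger_force: 0.0
```

Request:
arm_command(
  rotation=[
    [0,0,0],
    [0,0,0],
    [0,0,0],
    [0,0,0],
    [0,0,0],
  ],
  dp=[
    [0,0,0],
    [0,0,0],
    [0,0,0],
    [0,0,0],
    [0,0,0],
  ],
  grip=[5,5,5,5,5],
)

```text
clock: 31.85
eef_pos: [0.6278, 0.2823, -0.0086]
eef_rot: [1.0, -0.019, 0.001, -0.0]
contact_force: [-0.5, -0.2, 6.2]
finger_gap: 0.0131
finger_force: 40.2
```

Request:
arm_command(
  rotation=[
    [0,0,0],
    [0,0,0],
    [0,0,0],
    [0,0,7],
    [0,0,7],
  ],
  dp=[
    [0,0,44],
    [0,0,50],
    [0,0,50],
    [-26,-31,0],
    [-26,-31,0],
  ],
  grip=[5,5,5,5,5],
)

```text
clock: 32.48
eef_pos: [0.5745, 0.2196, 0.1349]
eef_rot: [0.994, 0.106, 0.001, -0.0]
contact_force: [-0.3, -1.0, -1.4]
finger_gap: 0.0131
finger_force: 39.3
```

Request:
arm_command(
  rotation=[
    [0,0,7],
    [0,0,7],
    [0,0,6],
    [0,0,0],
    [0,0,0],
  ],
  dp=[
    [-26,-31,0],
    [-26,-31,0],
    [-26,-31,0],
    [-26,-31,0],
    [0,0,0],
  ],
  grip=[5,5,5,5,5],
)

```text
clock: 33.1
eef_pos: [0.4672, 0.0924, 0.1338]
eef_rot: [0.962, 0.272, -0.003, 0.001]
contact_force: [0.8, 0.5, -0.2]
finger_gap: 0.0135
finger_force: 39.3
```

Request:
arm_command(
  rotation=[
    [0,0,0],
  ],
  dp=[
    [0,0,0],
  ],
  grip=[5],
)

```text
clock: 33.22
eef_pos: [0.4717, 0.0964, 0.1345]
eef_rot: [0.962, 0.274, 0.001, -0.0]
contact_force: [-0.5, -0.3, -1.1]
finger_gap: 0.0132
finger_force: 39.3
```

Run:
```python
from h import *
print(tcp())
w=cam("wrist","w10")
W=cloud(w)*1000;m=mask(w,"orange")&(W[...,2]>110);print(np.percentile(W[m][:,2],[2,50,98]),reg(w,"orange",135,175))
P=W[m];A=np.c_[P[:,:2],np.ones(len(P))];print("tilt",np.round(np.linalg.lstsq(A,P[:,2],rcond=None)[0][:2],3))
```

```text
(array([471.7,  96.4, 134.5]), np.float64(-58.2), array([ 0.001,  0.001, -1.   ]))
[151.98089764 153.23317568 154.92330232] (12013, array([484. , 103.6]), 31.9, array([71.2, 60. ]))
tilt [0.062 0.037]
```

View pics/w10.png

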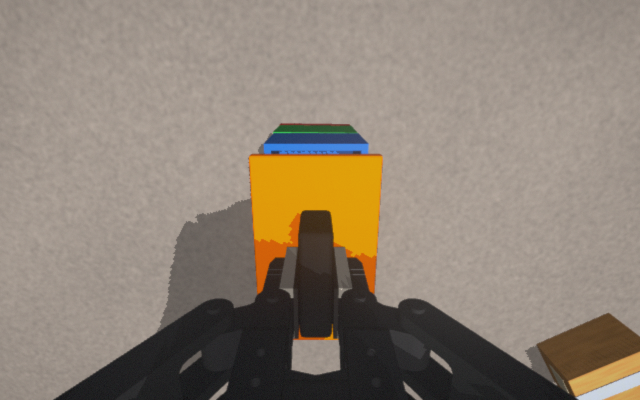

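The lid is held over the stack, front edge parallel to the blue rim at (315,150). Lowering.

Request:
arm_command(
  rotation=[
    [0,0,0],
    [0,0,0],
    [0,0,0],
    [0,0,0],
    [0,0,0],
  ],
  dp=[
    [-1,-1,-15],
    [0,0,-15],
    [0,0,-5],
    [0,0,-3],
    [0,0,0],
  ],
  grip=[5,5,5,5,5],
)

```text
clock: 33.9
eef_pos: [0.4701, 0.0951, 0.0963]
eef_rot: [0.962, 0.274, -0.0, -0.0]
contact_force: [-0.6, 0.2, -1.0]
finger_gap: 0.0136
finger_force: 39.3
```

Request:
arm_command(
  rotation=[
    [0,0,0],
    [0,0,0],
  ],
  dp=[
    [0,0,0],
    [0,0,0],
  ],
  grip=[5,5],
)

```text
clock: 34.15
eef_pos: [0.4702, 0.095, 0.0967]
eef_rot: [0.962, 0.274, 0.0, 0.0]
contact_force: [-0.7, -0.5, -1.4]
finger_gap: 0.0134
finger_force: 39.3
```

Release, lift, back off and check.

Request:
arm_command(
  rotation=[
    [0,0,0],
    [0,0,0],
    [0,0,0],
    [0,0,0],
    [0,0,0],
  ],
  dp=[
    [0,0,-1],
    [0,0,0],
    [0,0,0],
    [0,0,0],
    [0,0,30],
  ],
  grip=[5,40,40,40,40],
)

```text
clock: 34.78
eef_pos: [0.4683, 0.0946, 0.1242]
eef_rot: [0.962, 0.274, -0.002, -0.0]
contact_force: [0.6, 0.8, -0.3]
finger_gap: 0.0402
finger_force: 0.0
```

Request:
arm_command(
  rotation=[
    [0,0,0],
    [0,0,0],
    [0,0,0],
    [0,0,0],
    [0,0,0],
  ],
  dp=[
    [0,0,40],
    [0,0,40],
    [0,-50,0],
    [0,-50,0],
    [0,0,0],
  ],
  grip=[40,40,40,40,40],
)

```text
clock: 35.4
eef_pos: [0.4694, -0.0095, 0.2055]
eef_rot: [0.963, 0.27, -0.0, 0.001]
contact_force: [-0.3, 0.6, -0.2]
finger_gap: 0.04
finger_force: 0.0
```

Request:
arm_command(
  rotation=[
    [0,0,0],
    [0,0,0],
    [0,0,0],
    [0,0,0],
  ],
  dp=[
    [0,-50,0],
    [0,-50,0],
    [0,0,0],
    [0,0,0],
  ],
  grip=[40,40,40,40],
)

```text
clock: 35.9
eef_pos: [0.47, -0.1039, 0.2052]
eef_rot: [0.962, 0.275, -0.0, -0.0]
contact_force: [0.4, -0.1, -1.9]
finger_gap: 0.0403
finger_force: 0.0
```

Run:
```python
from h import *
print(tcp())
w=cam("wrist");t=cam("top");s=cam("side")
B=(400,540,20,170)
for n,c in(("wrist",w),("side",s),("top",t)):
    W=cloud(c)*1000;m=mask(c,"orange")&(abs(W[...,0]-471)<70)&(abs(W[...,1]-95)<70)&(W[...,2]>105)&(W[...,2]<122)
    P=W[m];A=np.c_[P[:,:2],np.ones(len(P))]
    print(n,"lid",reg(c,"orange",105,122,114,B),np.percentile(P[:,2],[5,50,95]) ,np.round(np.linalg.lstsq(A,P[:,2],rcond=None)[0][:2],3))
cv2.imwrite("pics/cmp11.png",np.hstack([cv2.resize(t["color"][150:300,180:380],(400,300)),cv2.resize(s["color"][130:280,150:350],(400,300))])[...,::-1])
```

```text
(array([ 470. , -103.9,  205.2]), np.float64(-58.1), array([-0.   ,  0.001, -1.   ]))
wrist lid (6480, array([462.5,  87.6]), 31.8, array([79.2, 61.3])) [112.39843944 113.78602737 115.10942114] [-0.002  0.005]
side lid (685, array([468.7,  90.1]), 32.0, array([103.2,  63.1])) [111.33997577 113.32676202 114.65592837] [-0.003  0.015]
top lid (775, array([471.5,  93.7]), 32.0, array([96.2, 57.7])) [110.98952107 113.88909295 116.71565384] [ 0.003 -0.005]
```

View pics/cmp11.png

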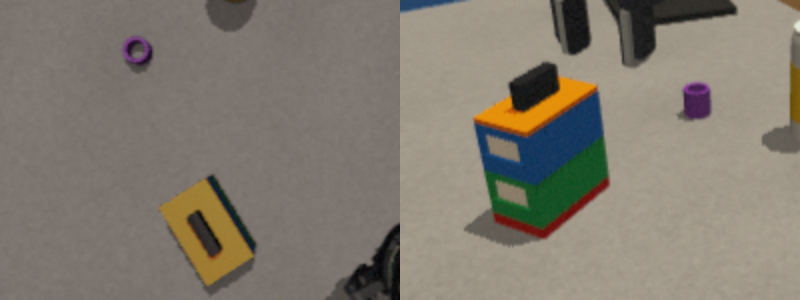

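The lid lies flush and level at (207,232), plate top at 114 mm as it should be, and the stack is square.

```bash
python3 -c "
from plant import bot
print(bot.close_job())"
```

```text
the job is handed in; nothing more can be done
None
```

The kit is stacked in order on the red base and handed in at about 36 s: the camera checks showed both bins and the lid home and level, with the coupling and bolt each in its bin. I saw nothing touch the carton, tape or can, though I didn't re-measure them at the end.

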